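Load the dry block and select its programme

ROBOT

A 6-joint arm with a two-finger parallel gripper is mounted at the origin on the work surface. World frame = base frame: x ahead of the robot, y to its left, z up, the work surface at z = 0. Lengths are in m, angles in rad, forces in N, time in s.
With the tool pointing down it reaches from about 0.35 to 0.975 m from the base axis. Payload 4.9 kg.
Tool frame: the origin (TCP) lies at the very end of the fingers, on their centre line; the grasp point (between the pads) lies 19 mm behind it; z points along the fingers, y is the direction in which the jaws open and shut (so a half turn about z gives the same grasp; the last joint's range is limited). The gripper opens to 85 mm and grips with 20 to 120 N. Pads are 22 mm wide; open, the fingers measure 114 mm over their backs; the gripper's body (76 mm by 85 mm) begins 54 mm behind the grasp point. The pads swing forward as they close: fully open they stand 13 mm farther back than shut.
Start: joints at [1.204, 0.053, 1.613, -0, 1.476, -0.119], TCP at [0.153, 0.606, 0.231] pointing down, gripper open.
Joint ranges: [-3.01, 3.01], [-1.01, 2.22], [0.06, 2.58], [-1.02, 4.17], [0.09, 2.62], [-3.14, 3.14]. Speed limits (rad/s): [2.57, 2.57, 3.14, 3.14, 3.14, 3.14].

INTERFACE

Orientations are given as a rotation vector (axis times angle).
In Python, from plant import * gives the robot as it stands.
- The arm moves only by the tool arm_command, never from a script. Its argument "moves" is one flat list of numbers, 6 for each row, row after row: the shift along the world's x, y, z in m, then the turn, a rotation vector about the world's x, y, z in rad. A call has 1 to 20 rows; each row shifts and turns the commanded pose from where the row before left it; what a row does not reach is not made up. A row lasts 1/8 s, in which the tool goes at most 62.5 mm and 10.7 degrees, less where a joint would pass 70% of its speed; a pose out of reach is approached as far as the arm can. A call is refused whole if a number of a shift passes 0.0625 or a number of a turn 0.188, either way. A call with a gripper value outside its range is refused whole. "hand" is the gripper command: -1 is fully open, 1 is shut, values between are in proportion, set as the call begins (left out, the last holds). The fingers move at their own pace and stop on an object; the grip force is fixed at half the most. Time passes only in rows, so rows that do not move let the fingers close. It gives the time, the measured TCP pose, the force and the opening at its end, in the units of the state.
- sense(): the state, without advancing time (a new reading comes with each control period).
- snapshot(name): name is "side" or "top"; returns a dict with "pixels" (400x640x3 uint8, red, green, blue), "depth" (400x640 float32, m along the optical axis (not along the pixel's ray), 0 where there is no reading), "camera_matrix" (3x3 intrinsics, pixels), "k1" (the pictures are not rectified: a ray, as slopes to the right and down, at radius r is drawn at 1 + k1 r^2 times it, then the intrinsics apply), "world_from_camera" (4x4, takes a point from camera to world coordinates). Camera axes: x right, y up, looking along -z (the intrinsics and any distortion apply to the point x, -y, -z); pixel columns grow to the right and rows downward; lengths in m; the calibration is good to about 2 mm. A picture is of the moment at which its call begins.
- close_job(): hands the job in, once; it reports no verdict.
The state is a dict: "clock": time; "joints": joint angles; "joint_velocities": joint speeds; "joint_torque": joint torques, N m; "eef_pos": TCP position; "tcp_rot": TCP orientation; "force": force on the tool from outside, world axes, zero at the start; "torque": the same for the moment, N m; "opening": finger opening in m.
Only numpy, scipy, OpenCV 4.12 (cv2) and the standard library are available. Lean on these libraries where they do the work, as an engineer would, in place of code of your own. Each camera call takes 0.05 s, during which the arm holds its last target. There are 200 camera calls.

TASK

Feel for the one empty pocket of the dry block under its look-alike dust plugs, and stand the tall sample tube in it, fully down. Then, with the tube in place, turn the controller's selector knob clockwise to the click marked with the triangle, without running past it, and let go. Leave everything else on the bench where it is.

Things in the scene. Friction and masses are not known exactly. Their poses are not given: they have to be found in the camera images.
- tube_center (a point): centre (half-way up) of the tall sample tube standing on the bench: 100 mm high, 22 mm diameter, clear, with a white cap 23.6 mm across and 20 mm high; flat foot 50 mm below this point; z is its long axis; about 60 g. In the empty pocket its foot ends on the sunk plug, 26 mm below the block's top face, and its own weight keeps the plug down
- pocket_1 (a point): centre of the mouth of the first pocket of the aluminium dry block, level with the block's top face, 80 mm above the bench; x lies along the block's short side, y along its row of pockets. The block is 90 x 210 x 80 mm, with four 27 mm square pockets in one row, 45 mm apart, the first at the +y end
- pocket_2 (a point): mouth of the second pocket, likewise. Every pocket is covered by a black sprung dust plug, its top 2 mm below the block's top face; all look alike
- pocket_3 (a point): mouth of the third pocket, likewise. Three of the four pockets are blanked off underneath: their plug gives 3 mm and then stops hard
- pocket_4 (a point): mouth of the fourth pocket, likewise. In the one empty pocket the plug gives way to less than 1 N and sinks 24 mm. Which pocket is empty changes every time and can only be felt
- dial_grip (a point): point on the selector knob's axis at the height to grip it, 37 mm out from the flat panel. z points out along the axis (38 degrees from vertical, leaning towards the panel's lower edge), x up the slope, y to the left of someone facing the panel. The knob is a grey bar 44 mm long and 14 mm wide, from 7 mm above this point (along z) to 23 mm below it, on a round skirt 46 mm across
- guard_edge (a point): middle of the front edge of the fixed clear splash guard, a level plate 5 mm thick, 200 x 140 mm, 155 mm above dial_grip, reaching from here back over the controller; its edge stands 10 mm in front of dial_grip. A gripper held upright over the knob hits it; one tilted along the knob's axis passes in front of it
- selector (a joint): angle of the knob, rad, growing clockwise facing the panel. Eight clicks 0.524 apart, from 0 to 3.665; hard stop just beyond. The pointer (white line on half of the bar) points at 1.833 rad minus this value, measured about dial_grip's z from its x towards its y. Over a click takes about 0.15 N m; let go, it springs to the nearest click
- triangle (a point): the white triangle on the panel, 18 mm wide, 39 mm from the knob's axis, beside the click at 3.142 rad; the other seven clicks have plain short white ticks
- short_a_center (a point): centre of a shorter capped tube, 60 mm high, not part of the job
- short_b_center (a point): centre of another shorter capped tube, 60 mm high, not part of the job
- pot: specimen pot with a white screw lid, 56 mm across, 60 mm high, origin under its foot; not part of the job
- slidebox: wooden slide box 100 x 70 x 30 mm, origin under its foot; not part of the job
- dish: closed clear dish 90 mm across, 18 mm high, origin under its foot; not part of the job
- spatula_grip (a point): handle of a small laboratory spatula lying on the bench, 140 mm long; not part of the job

How it is judged:
On the way, in this order (a step that is already met when the one before it is completed fails the run):
1. the tall tube stands fully down in the empty pocket (z of tube_center in the frame of pocket_1 between 0.015 and 0.031 m and angle between tube_center's own z axis and vertical below 0.2 rad and (horizontal distance between tube_center and pocket_1 below 0.008 m or horizontal distance between tube_center and pocket_2 below 0.008 m or horizontal distance between tube_center and pocket_3 below 0.008 m or horizontal distance between tube_center and pocket_4 below 0.008 m)), for 0.2 s.
2. the selector rests in the click with the triangle (value of joint selector between 3.05 and 3.235 rad and velocity of joint selector between -0.05 and 0.05 rad/s), for 0.2 s.
At the end, for the whole second after the job is handed in: The tall tube stands in the empty pocket, its foot at least 19 mm below the block's top face, within 8 mm of the pocket's middle and 0.2 rad of upright, at rest; the selector rests within 0.09 rad of the triangle's click (3.142 rad) (all of step 1 and all of step 2 and linear speed of tube below 0.02 m/s); the robot touches nothing.
It fails at once if the selector is turned more than 0.3 rad past the triangle (value of joint selector above 3.45 rad).
It fails at once if another thing on the bench (short tubes, pot, slide box, dish, spatula) is moved by more than 40 mm (distance of any of short_a_center, short_b_center, pot, slidebox, dish, spatula_grip from where it was at the start of the episode above 0.04 m).
It also fails if it takes over 64 s, if anything falls off the work surface, if the arm or the gripper's body presses on something with over 40 N, if the wrist force passes 120 N, or if a joint passes its speed limit or range.

## Working session

There is one attempt and no reset: what is moved stays moved. The work goes in short steps, Python scripts to look and compute and a tool call to move; the robot and the scene stay as the last step left them, time stands still between calls to the robot, and variables do not carry over. Pictures are saved under pics/ and viewed, about 8 in all and at most 12, crops included, and the job is handed in when it is done.

Besides the shell and the picture viewer there is one more tool, called after "Request:" as name(argument=value, ...) on one line, values as JSON. arm_command: Moves the arm, as the interface text tells. Its arguments: {"type":"object","properties":{"moves":{"type":"array","items":{"type":"number"}},"hand":{"type":"number"}},"required":["moves"]}

```bash
mkdir -p pics; ls
cat > h.py <<'E'
from plant import *
import numpy as np, cv2
from scipy.spatial.transform import Rotation as R
def snap(n,f):
    s=snapshot(n); np.savez(f'{f}.npz',**s); cv2.imwrite(f'pics/{f}.png',s['pixels'][...,::-1]); return s
def ray(s,u,v):
    K=s['camera_matrix']; d=np.array([(u-K[0,2])/K[0,0],(v-K[1,2])/K[1,1]]); k=float(s['k1']); x=d.copy()
    for _ in range(20): x=d/(1+k*(x@x))
    T=s['world_from_camera']; return T[:3,3],T[:3,:3]@np.array([x[0],-x[1],-1])
def plane(s,u,v,z):
    o,d=ray(s,u,v); return o+d*(z-o[2])/d[2]
def dep(s,u,v):
    o,d=ray(s,u,v); return o+d*float(s['depth'][int(v),int(u)])
def proj(s,p):
    T=s['world_from_camera']; c=T[:3,:3].T@(np.asarray(p)-T[:3,3]); x=np.array([c[0],-c[1]])/-c[2]
    x=x*(1+float(s['k1'])*(x@x)); K=s['camera_matrix']; return K[0,0]*x[0]+K[0,2],K[1,1]*x[1]+K[1,2]
E
python3 - <<'E'
from h import *
a=sense(); print(a)
for n in('side','top'):
    s=snap(n,n+'0'); print(n,s['camera_matrix'],s['k1'],s['world_from_camera'])
E
```

```text
pics
{'clock': 0.0, 'joints': array([ 1.20399738e+00,  5.33569635e-02,  1.61429467e+00, -3.51442391e-06,
        1.47600686e+00, -1.19002894e-01]), 'joint_velocities': array([-0.00043773, -0.00089588,  0.00091655,  0.00018187, -0.00117632,
        0.00092816]), 'joint_torque': array([ 3.70554540e-05, -3.93698466e+01, -3.70163906e+01, -2.08922388e-04,
        7.23955629e-03,  3.35818413e-05]), 'eef_pos': array([0.15306889, 0.60532108, 0.23006256]), 'tcp_rot': array([-0.38818035, -3.11701943,  0.00315058]), 'force': array([ 0.09419034, -0.48125623, -0.27812817]), 'torque': array([-0.04230291, -0.05401769,  0.04054147]), 'opening': 0.08558275497438024}
side [[400.19579028   0.         318.86400576]
 [  0.         400.19579028 200.86787719]
 [  0.           0.           1.        ]] 0.020751198150820636 [[-0.6999934   0.53856497 -0.46899575  0.20005998]
 [-0.71404092 -0.51636778  0.47276831  0.30518913]
 [ 0.01244216  0.66581686  0.74601147  0.72922561]
 [ 0.          0.          0.          1.        ]]
top [[437.52141828   0.         319.40913825]
 [  0.         437.52141828 203.41204531]
 [  0.           0.           1.        ]] -0.09577446577749882 [[-0.02367946  0.99079076 -0.13331524  0.42302863]
 [-0.99955572 -0.02587858 -0.0147869  -0.05896497]
 [-0.01810073  0.13290587  0.99096337  1.25933942]
 [ 0.          0.          0.          1.        ]]
```

View pics/top0.png

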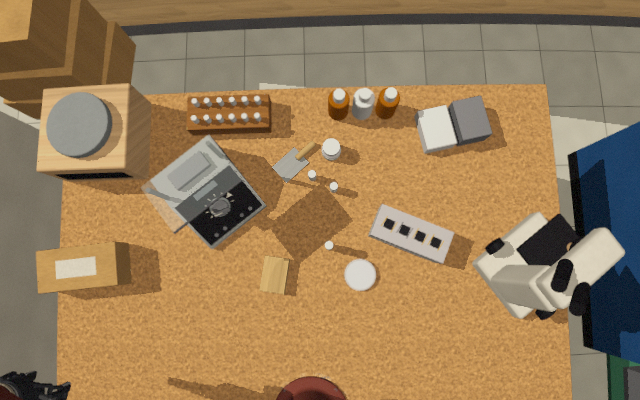

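View pics/side0.png

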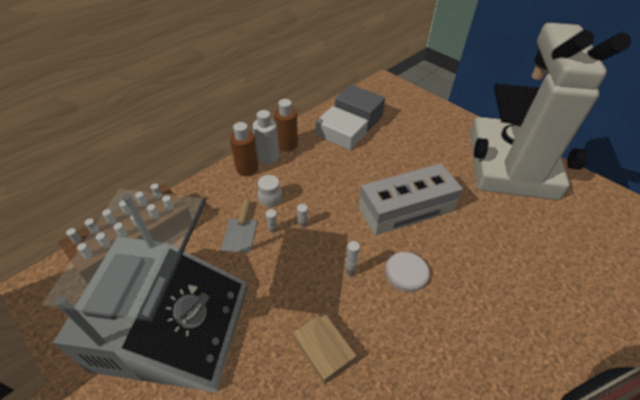

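Run:
```python
from h import *
L=lambda f:dict(np.load(f+'.npz'))
t,s=L('top0'),L('side0')
# white caps
for n,i in(('top',t),('side',s)):
    hsv=cv2.cvtColor(i['pixels'],cv2.COLOR_RGB2HSV)
    m=cv2.inRange(hsv,(0,0,150 if n=='top' else 135),(179,60,255))
    k,l,st,c=cv2.connectedComponentsWithStats(m)
    for j in range(1,k):
        if 15<st[j,4]<3000: print(n,c[j].round(1),st[j],dep(i,*c[j]).round(3))
    m=cv2.inRange(i['pixels'],(0,0,0),(45,45,45))
    k,l,st,c=cv2.connectedComponentsWithStats(m)
    for j in range(1,k):
        if 20<st[j,4]<6000 and 300<c[j][0]<480: print(n,'dark',c[j].round(1),st[j],dep(i,*c[j]).round(4),plane(i,*c[j],.079).round(4))
a=cv2.resize(t['pixels'][130:255,135:275],None,fx=4,fy=4,interpolation=3)
b=cv2.resize(s['pixels'][240:390,120:250],None,fx=3.33,fy=3.33,interpolation=3)
h=500; o=np.hstack([cv2.resize(a,(560,500))[:, :400] if 0 else cv2.resize(a,(400,357)),cv2.resize(b,(400,462))[:357]])
cv2.imwrite('pics/c1.png',np.vstack([np.hstack([cv2.resize(a,(400,357)),cv2.resize(b,(309,357))])])[...,::-1])
# panel plane from depth top: black region
for n,i,(u0,u1,v0,v1) in(('top',t,(180,260,170,240)),('side',s,(130,240,265,380))):
    P=[dep(i,u,v) for u in range(u0,u1,2) for v in range(v0,v1,2) if i['pixels'][v,u].max()<50 and i['depth'][v,u]>0]
    P=np.array(P); 
    for _ in range(6):
        c=P.mean(0); nn=np.linalg.svd(P-c)[2][2]; nn*=np.sign(nn[2]); r=(P-c)@nn; P=P[abs(r)<max(.003,2*np.median(abs(r)))]
    print(n,len(P),c,nn,np.degrees(np.arccos(nn[2])),np.degrees(np.arctan2(nn[1],nn[0])),r.std())
```

```text
top [406.4  66.7] [392  53  31  29 413] [ 1.353 -0.469 -0.744]
top [286.8  70.6] [282  65  12  13  43] [ 1.353  0.115 -0.751]
top [375.5  78.4] [367  66  23  20 136] [ 1.295 -0.315 -0.743]
top [277.2  85.9] [259  83  47   6 201] [ 1.276  0.163 -0.753]
top [390.2  92.8] [384  87  13  13 119] [ 0.869 -0.24   0.14 ]
top [338.8  94.2] [333  89  12  11 111] [ 0.868 -0.101  0.14 ]
top [363.8  97.4] [354  88  21  20 303] [ 0.857 -0.168  0.14 ]
top [ 75.7 123.2] [  46   92   61   63 2849] [0.799 0.6   0.187]
top [ 18.5 114.8] [  0  96  40  34 380] [ 1.192  1.503 -0.753]
top [218.8  99.6] [216  97   6   6  25] [0.885 0.237 0.088]
top [231.4  99. ] [229  97   6   5  25] [0.885 0.2   0.089]
top [243.7  98.7] [241  96   6   6  28] [0.885 0.165 0.088]
top [256.5  98.2] [254  96   6   6  28] [0.884 0.129 0.09 ]
top [193.8 100.5] [191  98   6   6  28] [0.884 0.308 0.091]
top [206.5 100. ] [204  98   6   5  26] [0.884 0.271 0.09 ]
top [435.4 127.9] [ 417  105   40   48 1341] [ 0.795 -0.378  0.051]
top [231.2 116.1] [228 113   7   7  29] [0.834 0.2   0.089]
top [243.6 115.6] [241 113   6   6  30] [0.
[... 3672 characters left out ...]
 [ 0.4674 -0.3478  0.079 ]
side dark [420.  184.6] [416 182   9   7  44] [ 0.4864 -0.3092  0.0766] [ 0.4853 -0.307   0.079 ]
side dark [402.2 189.6] [397 187  11   7  50] [ 0.5058 -0.269   0.0749] [ 0.5038 -0.2654  0.079 ]
side dark [384.5 194.7] [380 192  10   7  51] [ 0.5236 -0.2284  0.0744] [ 0.5213 -0.2246  0.079 ]
side dark [413.9 219. ] [396 213  36  13  55] [ 0.4556 -0.2622  0.0201] [ 0.4344 -0.2151  0.079 ]
top 285 [0.56185963 0.21313965 0.05694196] [-0.50515248 -0.39408802  0.7677992 ] 39.8433322429347 -142.04089752641696 0.001473443092968544
side 1503 [0.56716402 0.23924472 0.07040005] [-0.48696075 -0.37732946  0.78771296] 38.02770503002412 -142.22910271115546 0.0011267420928078606
```

View pics/c1.png

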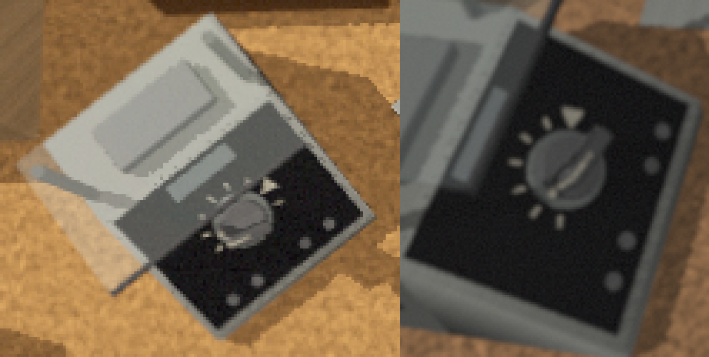

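Run:
```python
from h import *
L=lambda f:dict(np.load(f+'.npz'))
t,s=L('top0'),L('side0')
print('tube',plane(t,328.4,244.9,.097),plane(s,353,245.6,.092))
z=R.from_euler('y',0).as_matrix()
az=np.radians(-142.2); th=np.radians(38)
n=np.array([np.sin(th)*np.cos(az),np.sin(th)*np.sin(az),np.cos(th)])
x=np.array([-np.cos(th)*np.cos(az),-np.cos(th)*np.sin(az),np.sin(th)]); y=np.cross(n,x)
c0=np.array([.56716,.23924,.0704])
def onp(i,u,v,h):
    o,d=ray(i,u,v); q=o+d*(((c0+h*n-o)@n)/(d@n)); return np.array([(q-c0)@x,(q-c0)@y])
for nm,i,(u0,u1,v0,v1),th_ in(('top',t,(195,240,185,225),115),('side',s,(160,215,280,340),110)):
    g=i['pixels'].min(2).astype(np.uint8); m=np.zeros_like(g); m[v0:v1,u0:u1]=g[v0:v1,u0:u1]>th_
    k,l,st,c=cv2.connectedComponentsWithStats(m)
    for j in range(1,k):
        if st[j,4]>2: print(nm,c[j].round(1),st[j,4],'panel',(onp(i,*c[j],0)*1e3).round(1),'h44',(onp(i,*c[j],.044)*1e3).round(1), 'dep n',round(float((dep(i,*c[j].round())-c0)@n*1e3),1))
    # knob height from depth: points >25mm above panel
    P=np.array([dep(i,u,v) for u in range(u0,u1) for v in range(v0,v1) if i['depth'][v,u]>0])-c0
    for lo,hi in((.035,.055),(.008,.022)):
        Q=P[(P@n>lo)&(P@n<hi)&(np.hypot(P@x,P@y)<.1)]
        if len(Q)>5:
            q=np.c_[Q@x,Q@y]; r=cv2.minAreaRect((q*1000).astype(np.float32)); print(nm,'layer',lo,len(q),q.mean(0)*1e3,r,(Q@n).mean())
print(n,x,y)
a=cv2.resize(t['pixels'][180:230,195:245],(400,400),interpolation=3)
b=cv2.resize(s['pixels'][280:340,160:220],(400,400),interpolation=3)
cv2.imwrite('pics/c2.png',np.hstack([a,b])[...,::-1])
```

```text
tube [ 0.46794019 -0.06280403  0.097     ] [ 0.47159469 -0.06497542  0.092     ]
top [197.6 186.9] 33 panel [93.1 -4.7] h44 [109.  -10.3] dep n 137.4
top [203.7 191.2] 138 panel [73. -9.] h44 [ 89.8 -14.5] dep n 147.2
top [228.3 194.5] 12 panel [ 20.9 -52.7] h44 [ 39.6 -56.4] dep n 2.9
top [213.7 194.3] 3 panel [ 48.1 -23.2] h44 [ 65.8 -28. ] dep n 161.5
top [208.6 199.4] 5 panel [45.8 -3.8] h44 [63.6 -9.5] dep n 167.1
top [213.4 199.2] 5 panel [ 37.5 -13.8] h44 [ 55.6 -19. ] dep n 164.3
top [205.5 205.5] 4 panel [37.6 13.6] h44 [55.7  7.3] dep n 169.6
top [212.4 212.2] 5 panel [ 9.4 12.3] h44 [28.6  6. ] dep n 13.3
top [217.9 214.1] 8 panel [-5.4  4.8] h44 [14.4 -1.2] dep n 42.4
top layer 0.035 96 [ 13.72168116 -13.28343505] ((12.983607292175293, -13.002799987792969), (43.05649185180664, 14.871850967407227), 71.73395538330078) 0.04290320824188151
top layer 0.008 118 [ 19.65633998 -15.03395461] ((-5.620613098144531, 0.3530082702636719), (77.98683166503906, 91.21210479736328), 70.12543487548828) 0.013475502430944189
side [192.5 288. ] 4 panel [ 21.3 -53.7] h44 [ 33.5 -32.1] dep n 3.2
side layer 0.035 224 [13.00923489 -9.5391651 ] ((11.688060760498047, -11.598611831665039), (44.457576751708984, 14.065885543823242), 74.52544403076172) 0.04207035028118725
side layer 0.008 348 [15.39297636 -8.17315699] ((11.864262580871582, -11.532577514648438), (44.77690505981445, 44.69385528564453), 17.860612869262695) 0.013271237980730417
[-0.486468   -0.37734326  0.78801075] [0.62265065 0.48297735 0.61566148] [-0.61290705  0.79015501  0.        ]
```

View pics/c2.png

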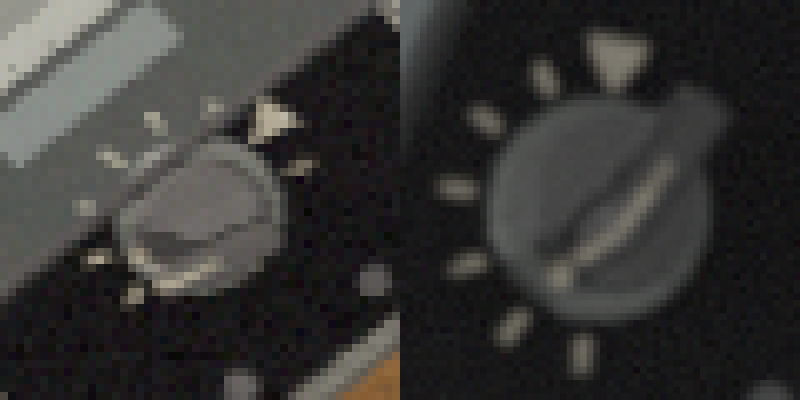

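Request:
arm_command(moves=[0.03,-0.06,0,0,0,0,0.03,-0.06,0,0,0,0,0.03,-0.06,0,0,0,0,0.03,-0.06,0,0,0,0,0.03,-0.06,0,0,0,0,0.03,-0.06,0,0,0,0,0.03,-0.06,0,0,0,0,0.03,-0.06,0,0,0,0,0.03,-0.06,0,0,0,0,0.03,-0.06,0,0,0,0,0.015,-0.06,0,0,0,0,0,-0.007,0,0,0,0,0,0,0,0,0,0], hand=-1)

```text
clock: 1.72
eef_pos: [0.4474, -0.0201, 0.2308]
tcp_rot: [-0.39, -3.116, -0.001]
force: [-0.2, 0.2, 0.6]
opening: 0.0851
```

Request:
arm_command(moves=[0.0216,-0.0434,0,0,0,0,0,0,-0.04,0,0,0,0,0,-0.05,0,0,0,0,0,-0.05,0,0,0,0,0,-0.045,0,0,0,0,0,0,0,0,0,0,0,0,0,0,0], hand=-1)

```text
clock: 2.6
eef_pos: [0.4706, -0.0627, 0.0481]
tcp_rot: [0.385, 3.115, -0.0]
force: [0.7, 0.2, 0.2]
opening: 0.0852
```

Request:
arm_command(moves=[-0.001,-0.001,-0.002,0,0,0,0,0,0,0,0,0,0,0,0,0,0,0,0,0,0,0,0,0,0,0,0,0,0,0,0,0,0,0,0,0,0,0,0,0,0,0,0,0,0,0,0,0], hand=1)

```text
clock: 3.6
eef_pos: [0.4689, -0.0645, 0.0449]
tcp_rot: [0.388, 3.117, 0.0]
force: [-0.4, 1.5, 4.5]
opening: 0.021
```

Request:
arm_command(moves=[0,0,0.03,0,0,0,0,0,0.04,0,0,0,0,0,0.04,0,0,0,0.0128,-0.0412,0,0,0,0,0.02,-0.06,0,0,0,0,0.02,-0.06,0,0,0,0,0,0,0,0,0,0,0,0,0,0,0,0])

```text
clock: 4.6
eef_pos: [0.5199, -0.224, 0.153]
tcp_rot: [-0.389, -3.115, -0.002]
force: [-0.4, 0.5, -1.3]
opening: 0.0209
```

Run:
```python
from h import *
t=snap('top','top1');s=snap('side','side1');a=sense();print(a['eef_pos'],a['force'])
for i,n in((t,'top'),(s,'side')):
    for p in((.5217,-.2257,.104),(.5217,-.2257,.204)): print(n,proj(i,p))
u,v=map(int,proj(s,(.5217,-.2257,.12)))
b=s['pixels'][v-70:v+80,u-75:u+125]
u,v=map(int,proj(t,(.5217,-.2257,.12)))
c=t['pixels'][v-75:v+75,u-100:u+100]
cv2.imwrite('pics/c3.png',np.hstack([cv2.resize(q,(400,300)) if 0 else cv2.resize(q,(400,300),interpolation=3) for q in(b,c)])[...,::-1])
```

```text
[ 0.52013812 -0.22310279  0.15362368] [ 0.61889202  0.23686261 -0.84468869]
top (np.float64(389.35646754862796), np.float64(222.84908149289618))
top (np.float64(395.1423121305655), np.float64(219.1771213902524))
side (np.float64(386.26905625809616), np.float64(186.5373209494863))
side (np.float64(393.2635278330488), np.float64(151.57599769103092))
```

View pics/c3.png

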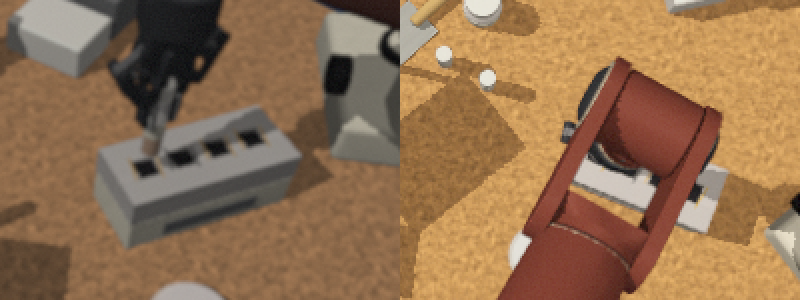

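Request:
arm_command(moves=[0.001,-0.002,0,0,0,0,0,0,-0.013,0,0,0,0,0,-0.012,0,0,0,0,0,0,0,0,0,0,0,0,0,0,0])

```text
clock: 5.32
eef_pos: [0.5217, -0.2262, 0.1291]
tcp_rot: [-0.388, -3.117, -0.0]
force: [-0.2, -0.6, -0.5]
opening: 0.0207
```

Run:
```python
from h import *
s=snap('side','side2');a=sense();print(a['eef_pos'],a['force'])
u,v=map(int,proj(s,(.5217,-.2257,.09))); print(u,v)
b=s['pixels'][v-45:v+30,u-40:u+60]
cv2.imwrite('pics/c4.png',cv2.resize(b,(800,600),interpolation=3)[...,::-1])
```

```text
[ 0.52189723 -0.22641816  0.1295192 ] [ 0.11523832 -0.04261442 -0.96706043]
385 190
```

View pics/c4.png

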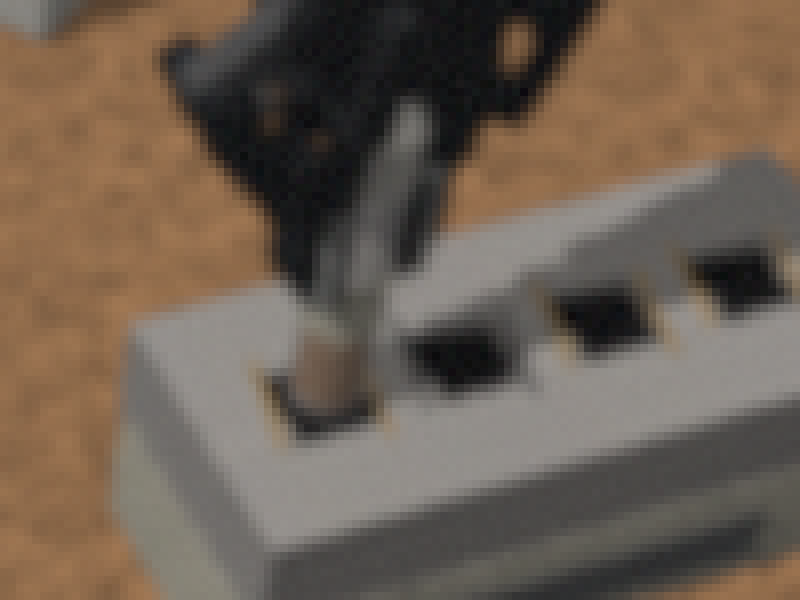

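Request:
arm_command(moves=[0,0,-0.004,0,0,0,0,0,-0.004,0,0,0,0,0,-0.002,0,0,0,0,0,0,0,0,0,0,0,0,0,0,0])

```text
clock: 6.0
eef_pos: [0.5218, -0.2263, 0.1197]
tcp_rot: [0.388, 3.117, -0.0]
force: [-0.8, 0.3, 2.8]
opening: 0.0212
```

Request:
arm_command(moves=[0,0,-0.002,0,0,0,0,0,-0.002,0,0,0,0,0,0,0,0,0,0,0,0,0,0,0])

```text
clock: 6.5
eef_pos: [0.5224, -0.2265, 0.1187]
tcp_rot: [0.388, 3.117, -0.001]
force: [-6.1, 3.5, 16.6]
opening: 0.0206
```

Request:
arm_command(moves=[0,0,0.01,0,0,0,0,0,0.01,0,0,0,-0.018,-0.0405,0,0,0,0,0,0,0,0,0,0,0,0,0,0,0,0])

```text
clock: 7.12
eef_pos: [0.5036, -0.2666, 0.1349]
tcp_rot: [-0.389, -3.117, -0.001]
force: [-0.6, 0.7, 0.0]
opening: 0.0208
```

Request:
arm_command(moves=[0,0,-0.006,0,0,0,0,0,-0.006,0,0,0,0,0,-0.004,0,0,0,0,0,0,0,0,0,0,0,0,0,0,0])

```text
clock: 7.75
eef_pos: [0.504, -0.2664, 0.1197]
tcp_rot: [0.388, 3.117, 0.001]
force: [-0.7, 1.8, 3.6]
opening: 0.0211
```

Request:
arm_command(moves=[0,0,-0.002,0,0,0,0,0,-0.002,0,0,0,0,0,0,0,0,0,0,0,0,0,0,0])

```text
clock: 8.25
eef_pos: [0.5045, -0.2667, 0.1187]
tcp_rot: [0.388, 3.117, 0.001]
force: [-4.6, 5.8, 16.1]
opening: 0.021
```

Same response: pockets 1 and 2 are blanked. Next is pocket 3.

Request:
arm_command(moves=[0,0,0.01,0,0,0,0,0,0.01,0,0,0,-0.018,-0.0412,0,0,0,0,0,0,0,0,0,0,0,0,0,0,0,0])

```text
clock: 8.88
eef_pos: [0.4855, -0.3078, 0.1348]
tcp_rot: [-0.389, -3.117, -0.001]
force: [0.7, -0.1, -0.2]
opening: 0.021
```

Request:
arm_command(moves=[0,0,-0.006,0,0,0,0,0,-0.006,0,0,0,0,0,-0.004,0,0,0,0,0,0,0,0,0,0,0,0,0,0,0])

```text
clock: 9.5
eef_pos: [0.4858, -0.308, 0.1194]
tcp_rot: [0.388, 3.117, -0.0]
force: [-0.2, 0.2, 0.0]
opening: 0.0211
```

Request:
arm_command(moves=[0,0,-0.002,0,0,0,0,0,-0.002,0,0,0,0,0,0,0,0,0,0,0,0,0,0,0])

```text
clock: 10.0
eef_pos: [0.4857, -0.308, 0.1153]
tcp_rot: [-0.388, -3.117, -0.0]
force: [-0.4, 0.3, -0.2]
opening: 0.021
```

Request:
arm_command(moves=[0,0,-0.005,0,0,0,0,0,-0.005,0,0,0,0,0,-0.004,0,0,0,0,0,-0.002,0,0,0,0,0,0,0,0,0,0,0,0,0,0,0])

```text
clock: 10.75
eef_pos: [0.4857, -0.308, 0.0993]
tcp_rot: [0.388, 3.118, 0.0]
force: [1.0, 0.7, 0.6]
opening: 0.0212
```

Request:
arm_command(moves=[0,0,-0.001,0,0,0,0,0,0,0,0,0])

```text
clock: 11.0
eef_pos: [0.4859, -0.3081, 0.0988]
tcp_rot: [0.388, 3.117, -0.0]
force: [0.7, 0.0, 1.3]
opening: 0.0208
```

Request:
arm_command(moves=[0,0,0,0,0,0,0,0,0,0,0,0,0,0,0,0,0,0,0,0,0,0,0,0,0,0,0,0,0,0,0,0,0,0,0,0,0,0,0.02,0,0,0,0,0,0.04,0,0,0,0,0,0.06,0,0,0,0,0,0.06,0,0,0,0,0,0,0,0,0], hand=-1)

```text
clock: 12.38
eef_pos: [0.4882, -0.31, 0.288]
tcp_rot: [0.387, 3.105, -0.013]
force: [0.2, -0.3, 0.5]
opening: 0.0857
```

Run:
```python
from h import *
s=snap('side','side3');a=sense();print(a['clock'],a['eef_pos'],a['force'],a['joints'])
P=proj(s,(.4858,-.3081,.154)); print(P)
hsv=cv2.cvtColor(s['pixels'],cv2.COLOR_RGB2HSV); u,v=map(int,P)
b=s['pixels'][v-40:v+60,u-65:u+65]
cv2.imwrite('pics/c5.png',cv2.resize(b,None,fx=4,fy=4,interpolation=3)[...,::-1])
for q in((0,0),(0,2),(0,4),(1,3),(-1,3)): print(dep(s,u+q[0],v+q[1]).round(4),s['pixels'][v+q[1],u+q[0]])
```

```text
12.425 [ 0.48708297 -0.30906729  0.28386683] [ 0.43073499 -0.23209691 -0.88312502] [-6.94400463e-01 -9.32953696e-02  1.66981588e+00 -8.58679884e-06
  1.55629240e+00 -2.01749271e+00]
(np.float64(427.2967022519102), np.float64(159.71229425339163))
[ 0.4877 -0.3098  0.1537] [171 167 161]
[ 0.4847 -0.3061  0.1523] [173 170 162]
[ 0.4813 -0.3015  0.1517] [168 165 158]
[ 0.4817 -0.3057  0.1517] [173 170 162]
[ 0.4833 -0.2998  0.1544] [174 171 163]
```

View pics/c5.png

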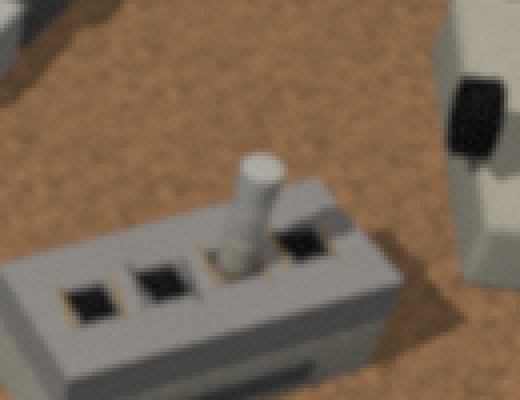

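Run:
```python
from h import *
n=np.array([-0.486468,-0.37734326,0.78801075]);x=np.array([0.62265065,0.48297735,0.61566148]);y=np.array([-0.61290705,0.79015501,0.])
D=np.array([.56716,.23924,.0704])+.0124*x-.0126*y+.036*n
a=sense();R0=R.from_rotvec(a['tcp_rot'])
c=np.radians(75-90); j=np.cos(c)*x+np.sin(c)*y
for sg in(1,-1):
    jj=sg*j; M=np.c_[np.cross(jj,-n),jj,-n]; T=R.from_matrix(M); rv=(T*R0.inv()).as_rotvec(); print(sg,rv,np.linalg.norm(rv),'target',T.as_rotvec())
print(R0.as_matrix()[:,1],'dial',D,'pre',D+.1*n)
```

```text
1 [ 0.62691    -0.29428761 -0.88720064] 1.12549825046019 target [1.54329039 2.32283877 0.9101002 ]
-1 [-0.357457   -0.72469052  2.11848852] 2.267365309538099 target [-2.08163759  1.38303671 -0.27447849]
[ 0.24519149  0.96946722 -0.00380045] dial [0.56509065 0.22168861 0.10640259] pre [0.51644385 0.18395428 0.18520366]
```

Request:
arm_command(moves=[-0.007,0.042,0.003,0,0,0,-0.007,0.042,0.003,0,0,0,-0.007,0.042,0.003,0,0,0,-0.007,0.042,0.003,0.0896,-0.042,-0.1267,-0.007,0.042,0.003,0.0896,-0.042,-0.1267,-0.007,0.042,0,0.0896,-0.042,-0.1267,-0.007,0.042,0,0.0896,-0.042,-0.1267,-0.007,0.042,0,0.0896,-0.042,-0.1267,0,0,0,0.0896,-0.042,-0.1267,0,0,0,0.0896,-0.042,-0.1267,0,0,0,0,0,0,0,0,0,0,0,0], hand=-1)

```text
clock: 13.92
eef_pos: [0.4297, 0.0279, 0.2931]
tcp_rot: [1.54, 2.328, 0.921]
force: [0.4, 0.4, 1.1]
opening: 0.085
```

```bash
cat > d.py <<'E'
from h import *
import sys
n=np.array([-0.486468,-0.37734326,0.78801075]);x=np.array([0.62265065,0.48297735,0.61566148]);y=np.array([-0.61290705,0.79015501,0.])
D=np.array([0.56509065,0.22168861,0.10640259])
def rep(ptr,h):  # pointer angle deg, TCP height along n from dial_grip
    a=sense();R0=R.from_rotvec(a['tcp_rot']);c=np.radians(ptr-90); j=np.cos(c)*x+np.sin(c)*y
    T=R.from_matrix(np.c_[np.cross(j,-n),j,-n]); M=R0.as_matrix()
    print('clock',a['clock'],'joints',a['joints'].round(3)); e=a['eef_pos']-D
    print('TCP in dial frame mm',(np.array([e@x,e@y,e@n])*1e3).round(1),'bar angle by tool',np.degrees(np.arctan2(M[:,1]@y,M[:,1]@x))+90,'tilt err deg',np.degrees(np.arccos(min(1,-M[:,2]@n))).round(2))
    print('dpos',(D+h*n-a['eef_pos']).round(4),'drot',(T*R0.inv()).as_rotvec().round(4),'force',a['force'].round(1),'torque along n',round(a['torque']@n,3),'open',a['opening'])
if __name__=='__main__': rep(float(sys.argv[1]),float(sys.argv[2]))
E
python3 d.py 75 .1
```

```text
clock 13.925 joints [-0.511 -0.854  2.278  0.615  1.454 -0.903]
TCP in dial frame mm [-62.9 -70.1 286.1] bar angle by tool 75.07847121064884 tilt err deg 0.52
dpos [ 0.0868  0.156  -0.1079] drot [-0.007   0.0004 -0.0059] force [0.4 0.4 1.1] torque along n 0.017 open 0.08502114398146424
```

Request:
arm_command(moves=[0.0217,0.039,-0.027,0,0,0,0.0217,0.039,-0.027,0,0,0,0.0217,0.039,-0.027,0,0,0,0.0217,0.039,-0.027,0,0,0,0,0,0,0,0,0,0,0,0,0,0,0])

```text
clock: 14.68
eef_pos: [0.5169, 0.1843, 0.1856]
tcp_rot: [1.539, 2.327, 0.922]
force: [-0.3, -0.5, 1.2]
opening: 0.0851
```

```bash
python3 d.py 75 .02
python3 - <<'E'
from h import *
s=snap('side','side4'); cv2.imwrite('pics/c6.png',cv2.resize(s['pixels'][200:400,80:347],(800,600),interpolation=3)[...,::-1])
E
```

```text
clock 14.675 joints [ 0.006 -0.485  2.247  0.515  0.892 -0.624]
TCP in dial frame mm [  0.7  -0.  100. ] bar angle by tool 75.09259640840916 tilt err deg 0.54
dpos [ 0.0384  0.0298 -0.0635] drot [-0.0073  0.0011 -0.0061] force [-0.3 -0.5  1.2] torque along n -0.011 open 0.08506742886011841
```

View pics/c6.png

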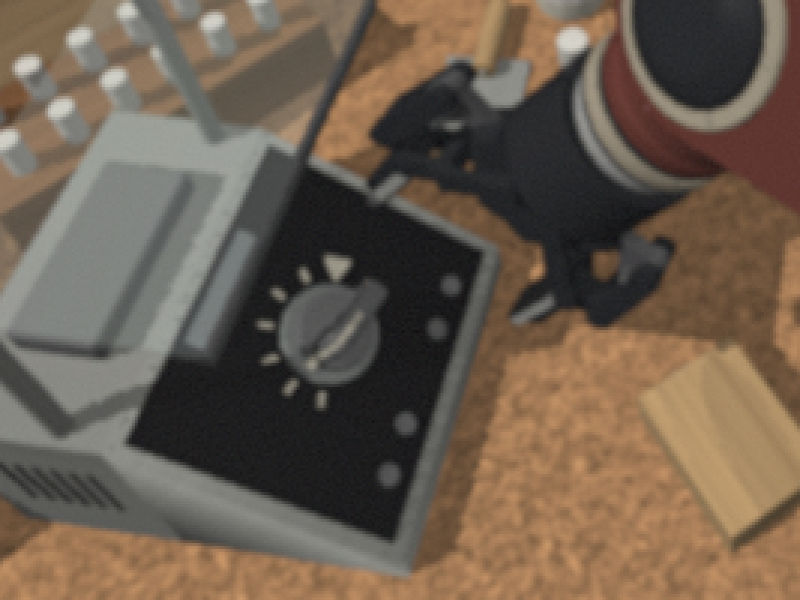

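Request:
arm_command(moves=[0.0128,0.01,-0.0212,-0.0073,0.0011,-0.0061,0.0128,0.01,-0.0212,0,0,0,0.0128,0.01,-0.0212,0,0,0,0.0085,0.0065,-0.0138,0,0,0,0.0085,0.0065,-0.0138,0,0,0,0,0,0,0,0,0,0,0,0,0,0,0])

```text
clock: 15.6
eef_pos: [0.5728, 0.2262, 0.0959]
tcp_rot: [1.544, 2.318, 0.912]
force: [-0.2, 1.2, -0.2]
opening: 0.0855
```

```bash
python3 d.py 75 -.015
```

```text
clock 15.6 joints [ 0.106 -0.157  2.162  0.581  0.629 -0.677]
TCP in dial frame mm [  0.5  -1.2 -13.7] bar angle by tool 74.90630466344946 tilt err deg 0.21
dpos [-0.0004  0.0012 -0.0013] drot [-0.0008  0.0026  0.0028] force [-0.2  1.2 -0.2] torque along n -0.005 open 0.08551578976526225
```

Request:
arm_command(moves=[0,0.0012,-0.001,0,0,0,0,0,0,0,0,0,0,0,0,0,0,0,0,0,0,0,0,0,0,0,0,0,0,0,0,0,0,0,0,0,0,0,0,0,0,0,0,0,0,0,0,0,0,0,0,0,0,0], hand=1)

```text
clock: 16.73
eef_pos: [0.5724, 0.2283, 0.0939]
tcp_rot: [1.545, 2.32, 0.912]
force: [-1.7, -0.2, 5.8]
opening: 0.0128
```

```bash
python3 d.py 75 -.015
```

```text
clock 16.725 joints [ 0.11  -0.152  2.162  0.582  0.625 -0.676]
TCP in dial frame mm [  0.1   0.8 -15.9] bar angle by tool 74.91560448777798 tilt err deg 0.12
dpos [-0.     -0.001   0.0007] drot [-0.0012  0.0013  0.0018] force [-1.7 -0.2  5.8] torque along n 0.004 open 0.012795697322522826
```

Request:
arm_command(moves=[0,0,0,0.0637,0.0494,-0.1032,0,0,0,0.0637,0.0494,-0.1032,0,0,0,0.0637,0.0494,-0.1032,0,0,0,0.0637,0.0494,-0.1032,0,0,0,0.0637,0.0494,-0.1032,0,0,0,0.0637,0.0494,-0.1032,0,0,0,0.0637,0.0494,-0.1032,0,0,0,0.0637,0.0494,-0.1032,0,0,0,0.0637,0.0494,-0.1032,0,0,0,0.0637,0.0494,-0.1032,0,0,0,0,0,0,0,0,0,0,0,0])

```text
clock: 18.23
eef_pos: [0.5731, 0.2282, 0.0943]
tcp_rot: [-2.637, -0.901, -0.912]
force: [3.7, 0.7, 3.3]
opening: 0.0129
```

```bash
python3 d.py 0 -.016
```

```text
clock 18.225 joints [ 0.11  -0.152  2.161  0.58   0.624  0.634]
TCP in dial frame mm [  0.7   0.2 -15.9] bar angle by tool -0.013204967381753363 tilt err deg 0.18
dpos [-0.0002 -0.0004 -0.0005] drot [0.0003 0.0027 0.0018] force [3.7 0.7 3.3] torque along n 0.039 open 0.012897638925222686
```

Request:
arm_command(moves=[0,0,0,0.0637,0.0494,-0.1032,0,0,0,0.0637,0.0494,-0.1032,0,0,0,0.0637,0.0494,-0.1032,0,0,0,0.0637,0.0494,-0.1032,0,0,0,0.0637,0.0494,-0.1032,0,0,0,0.0637,0.0494,-0.1032,0,0,0,0.0637,0.0494,-0.1032,0,0,0,0.0637,0.0494,-0.1032,0,0,0,0.0637,0.0494,-0.1032,0,0,0,0.0637,0.0494,-0.1032,0,0,0,0,0,0,0,0,0,0,0,0,0,0,0,0,0,0])

```text
clock: 19.85
eef_pos: [0.5732, 0.2275, 0.094]
tcp_rot: [-2.414, 0.812, -0.49]
force: [4.8, -2.9, 2.8]
opening: 0.0128
```

```bash
python3 d.py -75 -.016
```

```text
clock 19.85 joints [ 0.109 -0.152  2.161  0.579  0.625  1.941]
TCP in dial frame mm [  0.2  -0.4 -15.9] bar angle by tool -74.93550701256908 tilt err deg 0.18
dpos [-0.0003  0.0003 -0.0002] drot [0.0018 0.0027 0.0009] force [ 4.8 -2.9  2.8] torque along n -0.029 open 0.012801609745720385
```

Now release, and retreat along the axis.

Request:
arm_command(moves=[0,0,0,0,0,0,0,0,0,0,0,0,0,0,0,0,0,0,0,0,0,0,0,0,0,0,0,0,0,0,0,0,0,0,0,0,0,0,0,0,0,0,-0.0097,-0.0075,0.0158,0,0,0,-0.0195,-0.0151,0.0315,0,0,0,-0.0195,-0.0151,0.0315,0,0,0,-0.0195,-0.0151,0.0315,0,0,0,-0.03,-0.04,0.02,0,0,0,-0.03,-0.05,0.02,0,0,0,0,-0.05,0,0,0,0,0,0,0,0,0,0,0,0,0,0,0,0], hand=-1)

```text
clock: 21.85
eef_pos: [0.4437, 0.0355, 0.2431]
tcp_rot: [-2.413, 0.816, -0.483]
force: [-0.2, -0.2, -0.3]
opening: 0.0856
```

```bash
python3 d.py -75 .1
python3 - <<'E'
from d import *
s=snap('side','side5')
b=s['pixels'][280:340,160:220]; c=s['pixels'][120:270,340:490]
cv2.imwrite('pics/c7.png',np.hstack([cv2.resize(q,(400,400),interpolation=3) for q in(b,c)])[...,::-1])
P=np.array([dep(s,u,v) for u in range(160,215) for v in range(280,340)])-D; h=P@n
Q=P[(h>0)&(h<.015)&(np.hypot(P@x,P@y)<.04)]; print(cv2.minAreaRect((np.c_[Q@x,Q@y]*1e3).astype(np.float32)))
o=dict(np.load('side0.npz')); q=cv2.absdiff(o['pixels'],s['pixels']).max(2)
for nm,(u,v) in dict(sa=(270,213),sb=(302,207),pot=(268,182),dish=(407,270),box=(325,345),spat=(240,232)).items(): print(nm,q[v-8:v+9,u-8:u+9].mean().round(1))
E
```

```text
clock 21.85 joints [-0.46  -0.801  2.332  0.606  1.333  1.701]
TCP in dial frame mm [-81.4 -72.7 237. ] bar angle by tool -75.20286720191393 tilt err deg 0.07
dpos [ 0.0728  0.1485 -0.0579] drot [-0.0013 -0.0024  0.0025] force [-0.2 -0.2 -0.3] torque along n -0.033 open 0.08557044694414143
((-0.11944770812988281, 0.79168701171875), (14.923158645629883, 44.07840347290039), 13.447249412536621)
sa 16.0
sb 16.4
pot 19.2
dish 19.9
box 16.8
spat 14.1
```

View pics/c7.png

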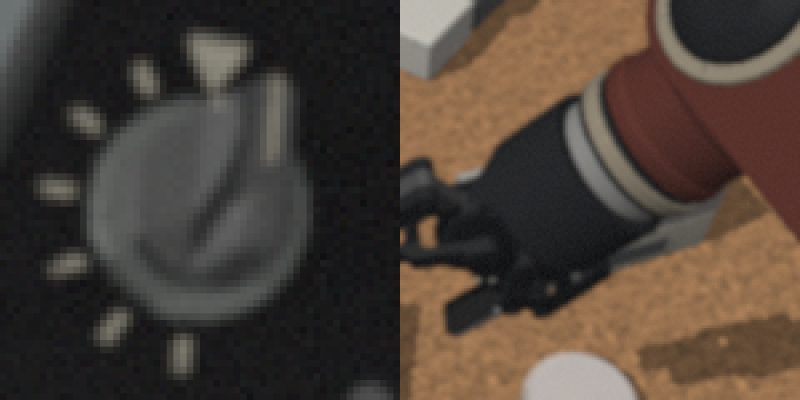

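Run:
```python
from h import *
t=snap('top','top9'); u,v=proj(t,(.4858,-.3081,.154))
print(dep(t,round(u),round(v)),t['pixels'][round(v),round(u)]); close_job()
```

```text
[ 0.48674619 -0.30791999  0.15312094] [227 224 212]
the job is handed in; nothing more can be done
```

The tall tube stands fully down in pocket 3 and the selector is on the triangle's click. I handed the job in at about 22 s of the 64 s allowed.

- **Finding the pocket:** I pressed each plug with the tube's foot. Pockets 1 and 2 stopped hard about 3 mm down, at roughly 16 N. Pocket 3 gave way with almost no force. Pocket 4 was not probed because pocket 3 was already clear.
- **Tube:** The last top view put the white cap at z = 0.153 m (0.154 expected), within about 1 mm of the pocket's centre. The side view just after I let go showed it upright.
- **Selector:** I turned the knob 150° clockwise in one grip, let go and backed off along its axis. After release the depth image put the bar at about −76.6°, against −75° for the triangle's click and −105° for the next one. The white pointer was on the triangle's side.
- **Robot:** The gripper was open and clear of everything when I handed in, with forces near zero.
- **Other bench objects:** This check was weak. Comparing the first and last side views gave a similar, non-zero difference at all six objects, which I took to be lighting and noise. I did not measure their positions again, though no path went near them except over the dish beside the tube.

No check failed or disagreed.

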